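# Find a returned reducer's size in the sizing block

## Task

The copper reducer in the middle lane of the sloping rack came back over the counter without its label. Take it out and stand it spigot down, fully home, in the one hole of the sizing block that matches its spigot's diameter (not a larger one), and let go of it. The block sits loosely in its trough, so feel for the hole; leave the other two reducers lying in the rack.

Things in the scene. Friction and masses are not known exactly. Their poses are not given: they have to be found in the camera images.
- reducer_15: Copper reducer, 0.08-0.17 kg: round head 34 mm in diameter, 50 mm long, capped by a white disc (31 mm across, 4 mm thick); coaxial spigot 15 mm in diameter, 30 mm long, bevelled tip. The three have equal heads; spigots are 15, 18, 22 mm. Origin on the axis at the shoulder (where spigot meets head), +z towards the cap. Starts leaning in a rack lane, cap up.
- reducer_18: Copper reducer, 0.08-0.17 kg: round head 34 mm in diameter, 50 mm long, capped by a white disc (31 mm across, 4 mm thick); coaxial spigot 18 mm in diameter, 30 mm long, bevelled tip. The three have equal heads; spigots are 15, 18, 22 mm. Origin on the axis at the shoulder (where spigot meets head), +z towards the cap. Starts leaning in a rack lane, cap up.
- reducer_22: Copper reducer, 0.08-0.17 kg: round head 34 mm in diameter, 50 mm long, capped by a white disc (31 mm across, 4 mm thick); coaxial spigot 22 mm in diameter, 30 mm long, bevelled tip. The three have equal heads; spigots are 15, 18, 22 mm. Origin on the axis at the shoulder (where spigot meets head), +z towards the cap. Starts leaning in a rack lane, cap up.
- rack: Fixed low metal rack, base 120 x 240 x 8 mm; origin: centre of its underside, z up. Sloping plate with three open lanes 85 mm apart along its y; each holds a reducer with its origin at (0, -85 / 0 / +85, 70) mm. Lanes lean 0.60 rad from vertical: spigot-to-cap direction (-0.565, 0, 0.825). Tip rests on a stop, head on the plate (its upward normal (0.825, 0, 0.565)).
- lane_middle (a point): Where the origin of the reducer in the middle lane lies at the start (axes as the rack's); which of the three lies here varies. The plate ends 28 mm up the head from the shoulder; ribs 10 mm high flank the spigot and lowest 8 mm of the head; above that the head is free at both sides, 51 mm from the next. It slides out along the lane.
- holder: Sizing gauge: fixed aluminium trough 66 x 236 mm, sides 32 mm high; origin: centre of its underside, z up. In it lies a grey plastic block 52 x 212 mm, top at 45 mm, with a graded row of five holes along y for 12, 15, 18, 22, 28 mm pipe. The block can slide in the trough along y up to 6 mm either way (stiffly, about 6 N), so it starts anywhere in that play; no pose of the block itself is given.
- row_centre (a point): On the holder (not on the block), 45 mm above its origin, axes as the holder's. With the block centred in its trough the hole mouths are at y = +80 (12 mm), +40 (15), 0 (18), -40 (22), -80 mm (28) from here, x = z = 0; all shift together by the unknown -6 to +6 mm. Each hole is 1 mm wider than nominal, mouth bevelled 1.5 mm, 34 mm deep: the shoulder comes to rest on the block's top.
Mind the look-alikes: they are no part of the job. What is shaped like the reducer_18 but blue, red or turquoise is not meant.

How it is judged:
By the outcome, as a careful person would: the job done as asked, in the order asked, and still so for the second after the job is handed in, with the robot touching nothing.
It also fails if it takes over 48 s, if anything falls off the work surface, if the arm or the gripper's body presses on something with over 40 N, if the wrist force passes 120 N, or if a joint passes its speed limit or range.

## Robot

A 6-joint arm with a two-finger parallel gripper is mounted at the origin on the work surface. World frame = base frame: x ahead of the robot, y to its left, z up, the work surface at z = 0. Lengths are in m, angles in degrees, forces in N, time in s.
With the tool pointing down it reaches from about 0.325 to 0.775 m from the base axis. Payload 5.5 kg.
Tool frame: the origin (TCP) lies at the very end of the fingers, on their centre line; the grasp point (between the pads) lies 19 mm behind it; z points along the fingers, y is the line along which they close (so a half turn about z gives the same grasp; the last joint's range is limited). The gripper opens to 85 mm and grips with 20 to 120 N. Pads are 22 mm wide; open, the fingers measure 114 mm over their backs; the gripper's body (76 mm by 85 mm) begins 54 mm behind the grasp point. The pads swing forward as they close: fully open they stand 13 mm farther back than shut.
Start: joints at [69.632, 5.22, 70.514, -0, 104.267, -3.249], TCP at [0.177, 0.573, 0.231] pointing down, gripper open.
Joint ranges: [-164.24, 164.24], [-49.07, 125.15], [9.68, 141.18], [-86.29, 266.29], [3.28, 154.24], [-151.56, 151.56]. Speed limits (degrees/s): [147.25, 147.25, 172.46, 180, 180, 180].

## Interface

Orientations are given as [roll, pitch, yaw] about the fixed x, y, z axes, in that order (R = Rz(yaw) Ry(pitch) Rx(roll)).
In Python, from plant import * gives the robot as it stands.
- The arm moves only by the tool jog_arm, never from a script. Its argument "targets" is text: rows parted by semicolons, each of 5 numbers parted by spaces: the closure, from 0 (fully open) to 1 (shut), then the shift along the tool's x, y, z in m, then the turn about the tool's z in degrees. In form: claw x y z spin; .... A call has 1 to 20 rows; each row shifts and turns the commanded pose from where the row before left it, along the tool's axes as they then stand; what a row does not reach is not made up. A row lasts 1/8 s, in which the tool goes at most 62.5 mm and 10.7 degrees, less where a joint would pass 70% of its speed; a pose out of reach is approached as far as the arm can. A call is refused whole if a number of a shift passes 0.0625 or a number of a turn 10.7, either way. A call with a gripper value outside its range is refused whole. The fingers move at their own pace and stop on an object; the grip force is fixed at half the most. Time passes only in rows, so rows that do not move let the fingers close. It gives the time, the measured TCP pose, the force, the opening and the grip force at its end, in the units of the state.
- state(): the state, without advancing time (a new reading comes with each control period).
- capture(name): name is "scene" or "top"; returns the picture (384x512x3 uint8, red, green, blue); there is no depth.
- get_calibration(name): a dict with "camera_matrix" (3x3 intrinsics, pixels), "pose" (4x4, takes a point from camera to world coordinates). Camera axes: x right, y up, looking along -z (the intrinsics and any distortion apply to the point x, -y, -z); pixel columns grow to the right and rows downward; lengths in m; the calibration is good to about 2 mm. A picture is of the moment at which its call begins. get_calibration takes no time and is no camera call.
- finish_job(): hands the job in; it is judged then, once.
The state is a dict: "time_s": time; "joints": joint angles; "qvel": joint speeds; "joint_efforts": joint torques, N m; "eef_pos": TCP position; "orientation": TCP orientation; "ft_force": force on the tool from outside, world axes, zero at the start; "torque": the same for the moment, N m; "grip_width": finger opening in m; "grasp_force": force on a finger pad.
Only numpy, scipy, OpenCV 4.12 (cv2) and the standard library are available. Lean on these libraries where they do the work, as an engineer would, in place of code of your own. Each camera call takes 0.05 s, during which the arm holds its last target. There are 200 camera calls.

## Working session

There is one attempt and no reset: what is moved stays moved. The work goes in short steps, Python scripts to look and compute and a tool call to move; the robot and the scene stay as the last step left them, time stands still between calls to the robot, and variables do not carry over. Pictures are saved under pics/ and viewed, at most 10 in all, crops included, and the job is handed in when it is done.

Besides the shell and the picture viewer there is one more tool, called after "Request:" as a command line: name --argument value ..., lists and objects as JSON in quotes. jog_arm: Moves the arm, as the interface text tells. Its arguments: {"type":"object","properties":{"targets":{"type":"string"}},"required":["targets"]}

```bash
mkdir -p pics; ls
python3 - <<'E'
from plant import *
import cv2,numpy as np
for n in("scene","top"):
    im=capture(n); cv2.imwrite(f"pics/{n}0.png",im[:,:,::-1]); c=get_calibration(n); print(n,np.round(c["camera_matrix"],1).tolist(),np.round(c["pose"],4).tolist(),[k for k in c])
print(state())
E
```

```text
pics
scene [[394.1, 0.0, 257.7], [0.0, 394.1, 186.2], [0.0, 0.0, 1.0]] [[-0.6143, -0.5783, 0.5368, 1.0483], [0.789, -0.4597, 0.4076, 0.4451], [0.011, 0.674, 0.7387, 0.7678], [0.0, 0.0, 0.0, 1.0]] ['camera_matrix', 'pose']
top [[486.4, 0.0, 269.3], [0.0, 486.4, 194.3], [0.0, 0.0, 1.0]] [[-0.0112, 0.9953, -0.0958, 0.4329], [-0.9996, -0.0138, -0.0264, 0.0469], [-0.0276, 0.0954, 0.9951, 1.43], [0.0, 0.0, 0.0, 1.0]] ['camera_matrix', 'pose']
{'time_s': 0.1, 'joints': array([ 6.96312172e+01,  5.26039714e+00,  7.05743117e+01,  1.89737356e-03,
        1.04267580e+02, -3.24719586e+00]), 'qvel': array([-0.02606036,  0.09414228, -0.02244004, -0.09601116,  0.0278359 ,
        0.05264688]), 'joint_efforts': array([ 2.49068624e-03, -4.60214603e+01, -4.19216967e+01, -2.04936492e-05,
        1.06186586e-02, -7.31365134e-06]), 'eef_pos': array([0.17652929, 0.57318107, 0.23025379]), 'orientation': array([-1.79897980e+02, -7.63076279e-03,  1.62878872e+02]), 'ft_force': array([ 0.47311354, -0.44482904,  0.04069236]), 'torque': array([0.00626591, 0.02175026, 0.00122225]), 'grasp_force': 0.0, 'grip_width': 0.08545857091430258}
```

View pics/scene0.png

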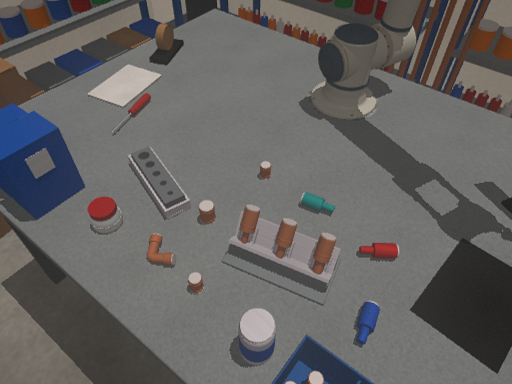

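View pics/top0.png

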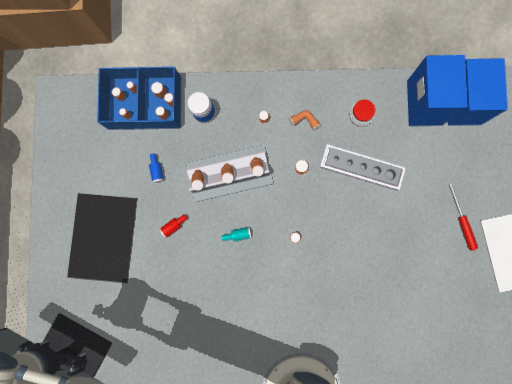

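The rack is at about (228,172) in the top view and the trough at about (362,167). Its holes grow from left, at (335,158), to right, at (391,175). Next I'll zoom in on both.

Run:
```python
import cv2,numpy as np
t=cv2.imread("pics/top0.png");s=cv2.imread("pics/scene0.png")
a=cv2.resize(s[195:300,215:350],None,fx=5.9,fy=5.6,interpolation=cv2.INTER_CUBIC)[:588,:796]
cv2.imwrite("pics/c1.png",a)
b=cv2.resize(t[140:205,180:280],None,fx=4,fy=4,interpolation=cv2.INTER_CUBIC)
c=cv2.resize(t[135:200,312:412],None,fx=4,fy=4,interpolation=cv2.INTER_CUBIC)
cv2.imwrite("pics/c2.png",np.hstack([b,c]))
```

```text
(no output)
```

View pics/c1.png

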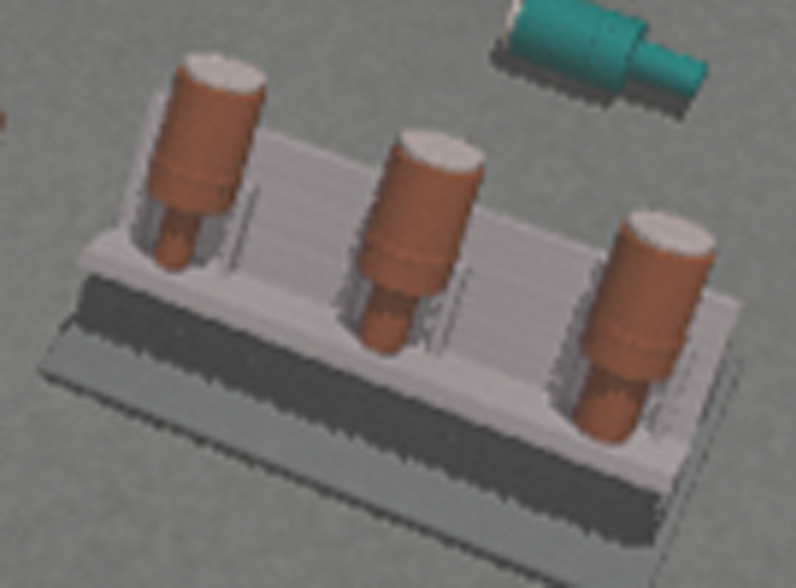

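View pics/c2.png

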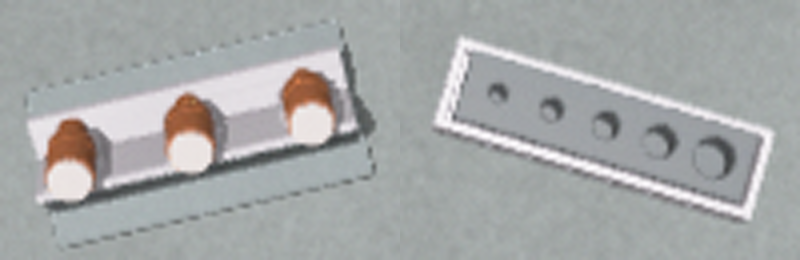

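In the scene crop, the spigots are about 37, 47 and 56 px wide from left to right, with equal heads of about 84 px. The middle one is therefore the 18, and its hole is the centre one. In the top crop the caps are at (72,180), (188,152) and (312,124), the hole mouths run from (497,93) to (715,158), and the trough corners are clear.

```bash
cat > h.py <<'E'
from plant import *
import cv2,numpy as np
def ray(n,p):
    c=get_calibration(n);K=c["camera_matrix"];T=np.array(c["pose"])
    d=np.linalg.inv(K)@[p[0],p[1],1]; d=T[:3,:3]@(d*[1,-1,-1]); return T[:3,3],d/np.linalg.norm(d)
def onz(n,p,z):
    o,d=ray(n,p); return o+d*(z-o[2])/d[2]
def tri(p,q):
    (a,u),(b,v)=ray("scene",p),ray("top",q)
    st=np.linalg.lstsq(np.c_[u,-v],b-a,rcond=None)[0]; A=a+u*st[0];B=b+v*st[1]
    return (A+B)/2,np.linalg.norm(A-B)
def proj(n,P):
    c=get_calibration(n);K=c["camera_matrix"];T=np.array(c["pose"])
    q=T[:3,:3].T@(np.array(P)-T[:3,3])*[1,-1,-1]; q=K@q; return q[:2]/q[2]
E
python3 - <<'E'
from h import *
np.set_printoptions(precision=4,suppress=True)
S=[(225,74),(441,150),(671,233)];Q=[(312,124),(188,152),(72,180)]
for s,q in zip(S,Q):
    print("cap",*tri(((s[0]+.5)/5.9+214.5,(s[1]+.5)/5.6+194.5),((q[0]+.5)/4+179.5,(q[1]+.5)/4+139.5)))
H=[onz("top",((u-399.5)/4+311.5,(v+.5)/4+134.5),.045) for u,v in[(497,93),(551,109),(606,126),(661,142),(715,158)]]
print(np.array(H)); C=[onz("top",((u-399.5)/4+311.5,(v+.5)/4+134.5),.032) for u,v in[(462,37),(773,130),(750,218),(434,128)]]
print(np.array(C),np.mean(C,0))
d=H[0]-H[4];print("yaw",np.degrees(np.arctan2(-d[0],d[1])), np.linalg.norm(d))
# scene view: dark blobs near projected holes
g=cv2.cvtColor(cv2.imread("pics/scene0.png"),cv2.COLOR_BGR2GRAY)
for h in H:
    p=proj("scene",h); u,v=np.round(p).astype(int); w=g[v-7:v+8,u-7:u+8]; m=w<np.median(w)*.75
    ys,xs=np.nonzero(m); print(p,"dark",xs.mean()+u-7,ys.mean()+v-7,m.sum())
E
```

```text
cap [0.6259 0.1128 0.1096] 0.0014257155192349382
cap [0.608  0.1971 0.1117] 0.0031554166663271656
cap [0.5892 0.2786 0.1096] 0.00012448453517168448
[[ 0.6685 -0.1086  0.045 ]
 [ 0.6562 -0.1468  0.045 ]
 [ 0.6433 -0.1857  0.045 ]
 [ 0.6312 -0.2244  0.045 ]
 [ 0.6191 -0.2624  0.045 ]]
[[ 0.7123 -0.0857  0.032 ]
 [ 0.6405 -0.3075  0.032 ]
 [ 0.5771 -0.2887  0.032 ]
 [ 0.6458 -0.0639  0.032 ]] [ 0.6439 -0.1864  0.032 ]
yaw -17.79862155113462 0.16153366697459828
[171.1811 191.4923] dark 170.15384615384616 192.3846153846154 13
[164.0496 181.5123] dark 162.55 182.15 20
[157.2829 171.72  ] dark 155.14705882352942 171.52941176470588 34
[150.6201 162.5363] dark 148.64583333333334 162.375 48
[144.4345 153.8841] dark 143.51785714285714 155.16071428571428 56
```

Request:
jog_arm --targets "0 -0.0443 -0.0191 0 0; 0 -0.0443 -0.0191 0 0; 0 -0.0443 -0.0191 0 0; 0 -0.0443 -0.0191 0 0; 0 -0.0443 -0.0191 0 0; 0 -0.0443 -0.0191 0 0; 0 -0.0443 -0.0191 0 0; 0 -0.0443 -0.0191 0 0; 0 -0.0443 -0.0191 0 0; 0 -0.0443 -0.0191 0 0; 0 -0.0443 -0.0191 0 0; 0 -0.0443 -0.0191 0 0; 0 0 0 0 -10; 0 0 0 0 -10; 0 0 0 0 -9.6; 0 0 0 0 0"

```text
time_s: 2.1
eef_pos: [0.6171, 0.1978, 0.2306]
orientation: [-180.0, -0.1, -167.6]
ft_force: [-0.2, 0.6, 0.4]
grip_width: 0.0853
grasp_force: 0.0
```

Request:
jog_arm --targets "0.2 0 0 0.04 0; 0.2 0 0 0.04 0; 0.2 0 0 0.03 0; 0.2 0 0 0.02 0; 0.2 0 0 0.0156 0; 0.2 0 0 0 0"

```text
time_s: 2.85
eef_pos: [0.6168, 0.1978, 0.0846]
orientation: [-180.0, -0.1, -167.6]
ft_force: [-0.3, 0.1, 0.1]
grip_width: 0.0685
grasp_force: 0.0
```

Run:
```python
from h import *
s=capture("scene");t=capture("top");print(state()["eef_pos"],state()["grip_width"])
s=s[170:300,200:360,::-1];t=t[130:220,170:290,::-1]
a=cv2.resize(s,(492,400),interpolation=2);b=cv2.resize(t,(300,225),interpolation=2)
o=np.zeros((400,792,3),np.uint8);o[:,:492]=a;o[:225,492:]=b;cv2.imwrite("pics/d1.png",o)
```

```text
[0.61775538 0.19806127 0.0868875 ] 0.0682995724777121
```

View pics/d1.png

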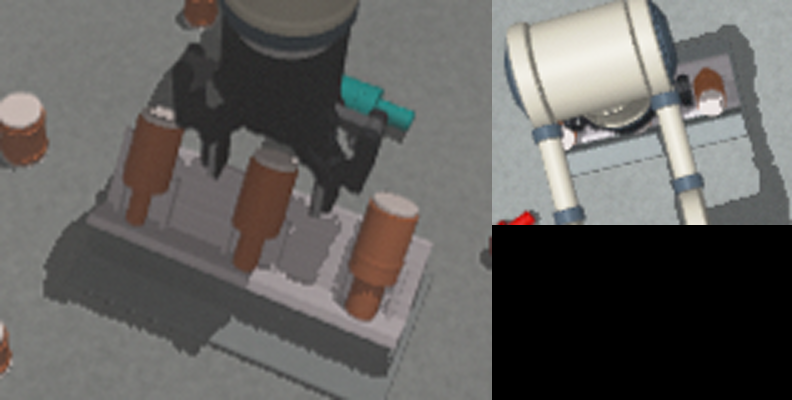

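The fingers straddle the middle head, with tips at about (215,175) and (320,210) in the crop, and are clear of the neighbours. Closing now.

Request:
jog_arm --targets "1 0 0 0 0; 1 0 0 0 0; 1 0 0 0 0; 1 0 0 0 0; 1 0 0 0 0; 1 0 0 0 0"

```text
time_s: 3.7
eef_pos: [0.6177, 0.198, 0.0871]
orientation: [180.0, 0.1, -167.5]
ft_force: [-1.0, 0.1, 6.1]
grip_width: 0.0322
grasp_force: 59.4
```

Request:
jog_arm --targets "1 0.0085 0 -0.0124 0; 1 0.0113 0 -0.0165 0; 1 0.0141 0 -0.0206 0; 1 0 0 -0.04 0; 1 0 0 -0.04 0; 1 0 0 0 0; 1 0 0 0 0"

```text
time_s: 4.58
eef_pos: [0.5837, 0.1905, 0.2138]
orientation: [-180.0, -0.1, -167.5]
ft_force: [-0.0, -0.8, -1.1]
grip_width: 0.0325
grasp_force: 59.6
```

Run:
```python
from h import *
s=capture("scene");S=state();print(S["eef_pos"],S["grip_width"],S["ft_force"],S["grasp_force"])
u,v=proj("scene",S["eef_pos"]).astype(int);print(u,v)
cv2.imwrite("pics/d2.png",cv2.resize(s[max(v-90,0):v+90,u-90:u+90,::-1],(590,590),interpolation=2))
```

```text
[0.58340476 0.19037379 0.21291026] 0.03206471005454568 [-0.59566405 -0.68102576 -1.94707017] 59.585938453674316
298 180
```

View pics/d2.png

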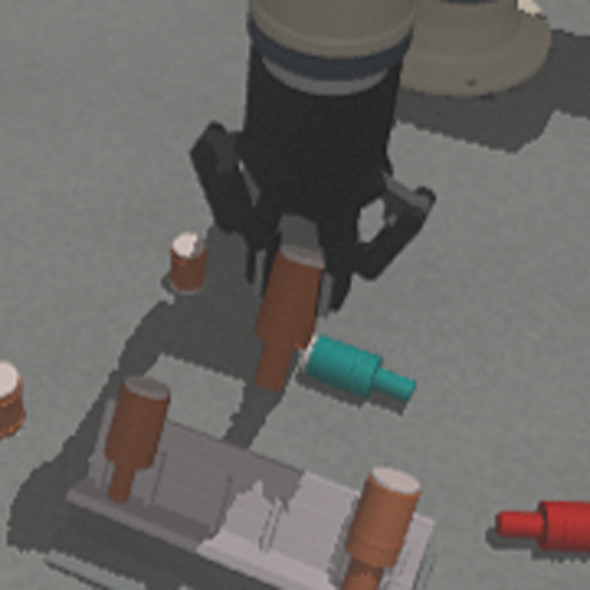

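The reducer is held and still leaning, with its tip towards the camera at about (270,385) in the crop. I'll stand it up in the grip by pushing the spigot against the trough's fixed near wall.

Request:
jog_arm --targets "1 0 0 0 10.1; 1 0 0 0 10.1; 1 0 0 0 10.1; 1 -0.01 -0.0486 0 0; 1 -0.01 -0.0486 0 0; 1 -0.01 -0.0486 0 0; 1 -0.01 -0.0486 0 0; 1 -0.01 -0.0486 0 0; 1 -0.01 -0.0486 0 0; 1 -0.01 -0.0486 0 0; 1 0 0 0.05 0; 1 0 0 0.05 0; 1 0 0 0.03 0; 1 0 0 0.021 0; 1 0 0 0 0; 1 0 0 0 0"

```text
time_s: 6.62
eef_pos: [0.5466, -0.1547, 0.0642]
orientation: [180.0, -0.0, 162.2]
ft_force: [-0.6, 0.8, -0.5]
grip_width: 0.0325
grasp_force: 59.8
```

Request:
jog_arm --targets "1 -0.015 0 0 0; 1 -0.01 0 0 0; 1 -0.005 0 0 0; 1 -0.004 0 0 0; 1 -0.004 0 0 0; 1 -0.004 0 0 0"

```text
time_s: 7.38
eef_pos: [0.5841, -0.1667, 0.0638]
orientation: [180.0, -0.4, 162.2]
ft_force: [-6.4, 5.9, 1.6]
grip_width: 0.0323
grasp_force: 60.6
```

Request:
jog_arm --targets "1 -0.004 0 0 0; 1 -0.004 0 0 0; 1 -0.004 0 0 0; 1 -0.003 0 0 0; 1 -0.003 0 0 0; 1 0 0 0 0"

```text
time_s: 8.12
eef_pos: [0.602, -0.1723, 0.0638]
orientation: [180.0, -0.3, 162.2]
ft_force: [-7.4, 2.6, 1.7]
grip_width: 0.0321
grasp_force: 61.0
```

Run:
```python
from h import *
s=capture("scene");S=state();print(S["eef_pos"],S["grip_width"],S["ft_force"],S["torque"])
u,v=proj("scene",S["eef_pos"]).astype(int);print(u,v)
cv2.imwrite("pics/d3.png",cv2.resize(s[v-70:v+70,u-70:u+70,::-1],(590,590),interpolation=2))
```

```text
[ 0.60196705 -0.1722941   0.06378918] 0.03215464537384769 [-6.44305063  3.59945753  1.43780114] [ 0.48062363  1.40213299 -0.01058933]
171 159
```

View pics/d3.png

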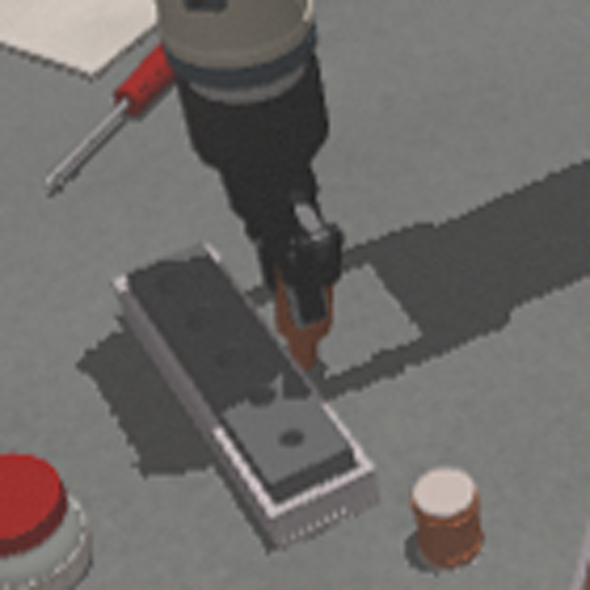

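Request:
jog_arm --targets "1 -0.001 0 0 0; 1 0 0 0 0"

```text
time_s: 8.43
eef_pos: [0.6024, -0.1724, 0.0639]
orientation: [180.0, -0.4, 162.2]
ft_force: [-8.4, 2.4, 2.9]
grip_width: 0.032
grasp_force: 61.2
```

Request:
jog_arm --targets "1 -0.001 0 0 0; 1 0 0 0 0"

```text
time_s: 8.68
eef_pos: [0.6037, -0.1729, 0.0639]
orientation: [180.0, -0.3, 162.2]
ft_force: [-7.8, 3.7, 1.2]
grip_width: 0.0325
grasp_force: 61.1
```

Request:
jog_arm --targets "1 -0.001 0 0 0; 1 0 0 0 0; 1 0.015 0 0 0; 1 0.015 0 -0.03 0; 1 0 0 -0.04 0; 1 0 0 0 0; 1 0 0 0 0"

```text
time_s: 9.55
eef_pos: [0.578, -0.1648, 0.1336]
orientation: [180.0, -0.0, 162.2]
ft_force: [0.2, -0.6, -1.2]
grip_width: 0.0323
grasp_force: 60.0
```

```bash
cat >> h.py <<'E'
def look(tag):
    s=capture("scene");S=state();P=S["eef_pos"];print(P,S["orientation"],S["ft_force"])
    u,v=proj("scene",P).astype(int)
    h=cv2.cvtColor(s,cv2.COLOR_RGB2HSV);m=cv2.inRange(h,(3,90,30),(16,255,255));w=np.zeros_like(m);w[v-40:v+45,u-30:u+30]=255
    n,l,st,c=cv2.connectedComponentsWithStats(m&w);k=1+np.argmax(st[1:,4]);ys,xs=np.nonzero(l==k)
    for y in range(ys.min(),ys.max()+1,2):
        r=xs[ys==y];print(y,r.min(),r.max(),end=" | ")
    print("\nvertical line x at heights:",[np.round(proj("scene",P+[0,0,z]),1).tolist() for z in(.015,-.021,-.036,-.051)])
    cv2.imwrite(f"pics/{tag}.png",cv2.resize(s[v-50:v+50,u-50:u+50,::-1],(590,590),interpolation=2))
E
python3 -c "from h import *;look('e1')"
```

```text
[ 0.57755089 -0.16467161  0.13263615] [ 1.79998316e+02 -1.23758120e-01  1.62178552e+02] [ 0.39817583 -0.65133005 -1.91532307]
129 172 172 | 131 172 172 | 133 172 173 | 135 172 173 | 137 172 173 | 139 172 184 | 141 172 184 | 143 173 183 | 145 175 181 | 147 175 180 | 149 175 180 | 151 175 180 | 153 178 178 | 
vertical line x at heights: [[176.0, 130.9], [178.1, 142.1], [178.9, 146.6], [179.7, 151.0]]
```

View pics/e1.png

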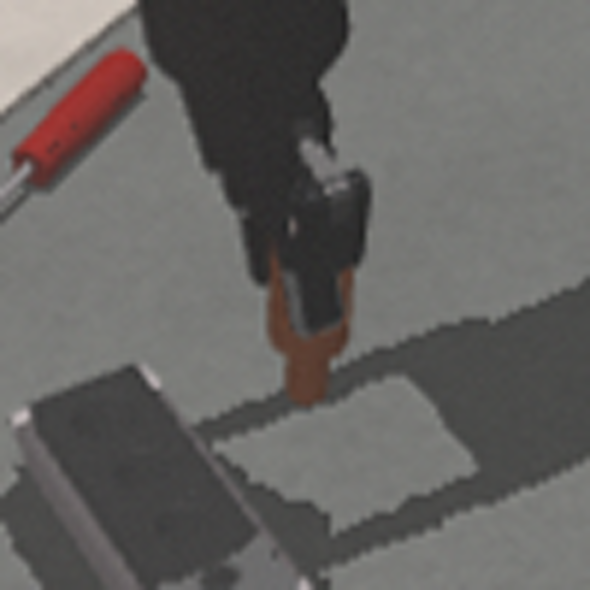

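The grip is good and the reducer still leans about 9° towards +x of the holder: the head and spigot edges run straight down the image, at slope 0 where vertical would be 0.19. The head probably met the block's flank, so I'll repeat the push higher up.

Request:
jog_arm --targets "1 0 0 0.03 0; 1 0 0 0.0275 0; 1 -0.01 0 0 0; 1 -0.006 0 0 0; 1 -0.004 0 0 0; 1 -0.004 0 0 0; 1 -0.003 0 0 0; 1 -0.003 0 0 0; 1 -0.002 0 0 0; 1 -0.002 0 0 0; 1 0 0 0 0"

```text
time_s: 10.98
eef_pos: [0.6087, -0.1744, 0.0763]
orientation: [180.0, -0.3, 162.2]
ft_force: [-6.8, 2.8, 2.3]
grip_width: 0.0324
grasp_force: 60.4
```

Request:
jog_arm --targets "1 0.015 0 0 0; 1 0.015 0 -0.03 0; 1 0 0 -0.03 0; 1 0 0 0 0; 1 0 0 0 0"

```text
time_s: 11.6
eef_pos: [0.5817, -0.166, 0.1355]
orientation: [180.0, -0.1, 162.2]
ft_force: [-0.8, -0.1, -1.7]
grip_width: 0.0322
grasp_force: 59.7
```

```bash
python3 -c "from h import *;look('e2')"
```

```text
[ 0.58137061 -0.16589257  0.13479328] [ 1.79996999e+02 -1.38384708e-01  1.62180351e+02] [-0.07024098 -0.08641492 -1.82570099]
131 171 183 | 133 171 183 | 135 171 183 | 137 171 184 | 139 171 183 | 141 172 183 | 143 173 182 | 145 175 180 | 147 175 180 | 149 175 180 | 151 175 180 | 
vertical line x at heights: [[174.4, 130.8], [176.5, 142.0], [177.3, 146.5], [178.2, 150.9]]
```

Request:
jog_arm --targets "1 0 0 0.03 0; 1 0 0 0.0295 0; 1 -0.015 0 0 0; 1 -0.006 0 0 0; 1 -0.004 0 0 0; 1 -0.004 0 0 0; 1 -0.003 0 0 0; 1 -0.002 0 0 0; 1 -0.002 0 0 0; 1 0 0 0 0"

```text
time_s: 12.9
eef_pos: [0.6144, -0.1762, 0.0771]
orientation: [180.0, -0.3, 162.2]
ft_force: [-7.1, 2.1, 1.8]
grip_width: 0.0321
grasp_force: 60.0
```

Request:
jog_arm --targets "1 0.015 0 0 0; 1 0.015 0 -0.03 0; 1 0 0 -0.03 0; 1 0 0 0 0; 1 0 0 0 0"

```text
time_s: 13.52
eef_pos: [0.5874, -0.1678, 0.1362]
orientation: [-180.0, -0.0, 162.2]
ft_force: [0.4, -1.4, -1.1]
grip_width: 0.032
grasp_force: 59.6
```

```bash
python3 -c "from h import *;look('e3')"
```

```text
[ 0.58710663 -0.16774076  0.13544336] [ 1.79997643e+02 -1.25785406e-01  1.62178874e+02] [-0.07311515  0.17655067 -1.50450266]
131 181 182 | 133 180 182 | 135 180 182 | 137 181 182 | 139 181 182 | 141 179 182 | 143 171 181 | 145 174 180 | 147 175 180 | 149 175 180 | 151 176 180 | 
vertical line x at heights: [[172.1, 131.5], [174.3, 142.7], [175.1, 147.2], [176.0, 151.6]]
```

View pics/e3.png

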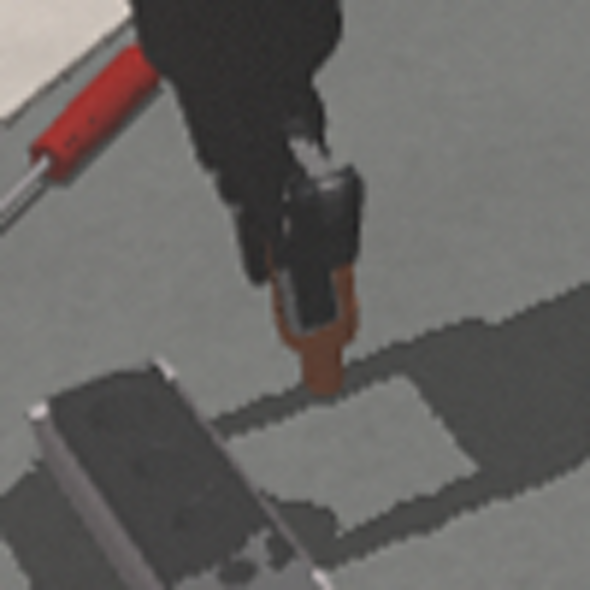

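In the crop the reducer is now close to vertical, within about 3°: head centre (314,310), spigot (322,370). It has slipped back about 7 mm in the pads. I'll move the spigot over the centre hole.

Request:
jog_arm --targets "1 -0.03 0 0 0; 1 -0.03 0 0 0; 1 -0.007 0 0 0; 1 0 0 0.02 0; 1 0 0 0 0; 1 0 0 0 0"

```text
time_s: 14.32
eef_pos: [0.6505, -0.1881, 0.1167]
orientation: [180.0, -0.1, 162.2]
ft_force: [0.5, 0.3, 0.0]
grip_width: 0.0321
grasp_force: 59.6
```

Run:
```python
from h import *
look('e4')
print("hole",[proj("scene",p) for p in([.6437,-.186,.045],[.6437,-.186,.07])])
```

```text
[ 0.65096201 -0.18822816  0.11751182] [1.79997737e+02 1.22966412e-02 1.62181003e+02] [-0.79750158 -0.14503802 -1.401905  ]
147 158 158 | 149 156 158 | 151 156 158 | 153 157 159 | 155 157 159 | 157 156 159 | 159 148 158 | 161 150 157 | 163 151 157 | 165 152 157 | 167 153 156 | 
vertical line x at heights: [[147.7, 147.3], [150.5, 158.3], [151.7, 162.7], [152.8, 167.0]]
hole [array([157.09286752, 171.74589091]), array([155.32621343, 164.76832262])]
```

View pics/e4.png

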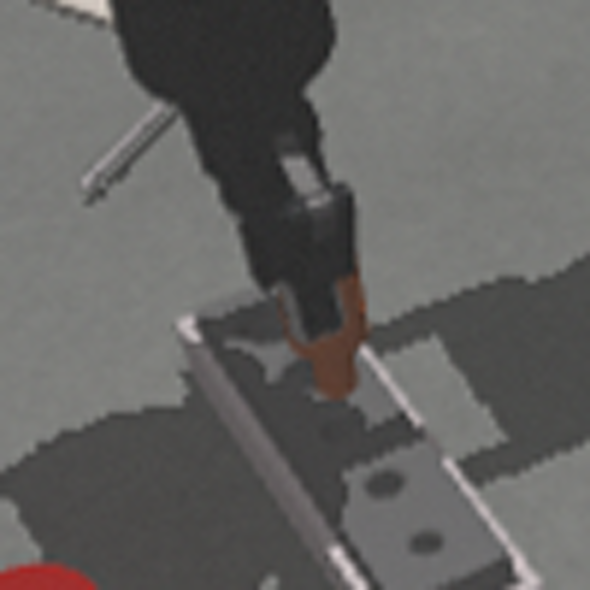

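The tip sits at about (338,384) in the crop. The hole row is at 12 mm (426,541), 15 mm (384,484) and 18 mm about (341,427), so the spigot is about 4.5 mm short in x and 1 mm short in y. I'll correct that and lower it by feel.

Request:
jog_arm --targets "1 -0.0045 0.001 0 0; 1 0 0 0.008 0; 1 0 0 0.006 0; 1 0 0 0.004 0; 1 0 0 0 0"

```text
time_s: 15.0
eef_pos: [0.6556, -0.1887, 0.0983]
orientation: [180.0, -0.1, 162.2]
ft_force: [-0.6, 0.9, -1.5]
grip_width: 0.0323
grasp_force: 59.6
```

Request:
jog_arm --targets "1 0 0 0.002 0; 1 0 0 0.002 0; 1 0 0 0 0"

```text
time_s: 15.38
eef_pos: [0.6559, -0.1888, 0.095]
orientation: [180.0, -0.0, 162.2]
ft_force: [0.3, -0.1, -1.6]
grip_width: 0.0324
grasp_force: 59.6
```

Request:
jog_arm --targets "1 0 0 0.002 0; 1 0 0 0 0"

```text
time_s: 15.62
eef_pos: [0.6562, -0.1889, 0.094]
orientation: [-180.0, 0.1, 162.2]
ft_force: [-0.6, 0.9, 2.6]
grip_width: 0.0324
grasp_force: 60.0
```

Request:
jog_arm --targets "1 0 0 0.002 0; 1 0 0 0 0"

```text
time_s: 15.88
eef_pos: [0.6565, -0.189, 0.0939]
orientation: [-180.0, 0.2, 162.2]
ft_force: [-1.8, 0.7, 8.8]
grip_width: 0.0327
grasp_force: 60.6
```

Request:
jog_arm --targets "1 0 0 0.002 0; 1 0 0 0 0"

```text
time_s: 16.12
eef_pos: [0.6568, -0.1891, 0.0938]
orientation: [-180.0, 0.3, 162.2]
ft_force: [-4.3, 1.1, 14.5]
grip_width: 0.0324
grasp_force: 61.3
```

Request:
jog_arm --targets "1 0 0 -0.002 0; 1 0.0015 0 0 0; 1 0 0 0 0"

```text
time_s: 16.5
eef_pos: [0.6557, -0.1888, 0.0939]
orientation: [-180.0, 0.3, 162.2]
ft_force: [0.2, 0.3, 7.5]
grip_width: 0.0324
grasp_force: 60.2
```

Request:
jog_arm --targets "1 0.0015 0 0 0; 1 0 0 0 0"

```text
time_s: 16.75
eef_pos: [0.6546, -0.1884, 0.0937]
orientation: [-180.0, 0.3, 162.2]
ft_force: [1.9, -0.9, 6.7]
grip_width: 0.0331
grasp_force: 60.0
```

Request:
jog_arm --targets "1 0.0015 0 0 0; 1 0 0 0 0"

```text
time_s: 17.0
eef_pos: [0.6515, -0.1876, 0.0909]
orientation: [-180.0, -0.0, 162.2]
ft_force: [0.8, -1.4, 0.1]
grip_width: 0.0323
grasp_force: 59.5
```

It dropped 3 mm with the force gone, so the hole is found. Lowering it in.

Request:
jog_arm --targets "1 0 0 0.002 0; 1 0 0 0.002 0; 1 0 0 0 0"

```text
time_s: 17.38
eef_pos: [0.6515, -0.1877, 0.0864]
orientation: [-180.0, -0.0, 162.2]
ft_force: [1.6, -2.2, -2.3]
grip_width: 0.0322
grasp_force: 59.6
```

Request:
jog_arm --targets "1 0 0 0.002 0; 1 0 0 0.002 0; 1 0 0 0 0"

```text
time_s: 17.75
eef_pos: [0.6517, -0.1877, 0.0831]
orientation: [-180.0, 0.0, 162.2]
ft_force: [1.6, -3.9, -1.0]
grip_width: 0.0324
grasp_force: 59.7
```

Request:
jog_arm --targets "1 -0.0005 -0.001 0 0; 1 0 0 0.003 0; 1 0 0 0.003 0; 1 0 0 0 0"

```text
time_s: 18.25
eef_pos: [0.6518, -0.1883, 0.0766]
orientation: [180.0, -0.0, 162.2]
ft_force: [1.9, -1.0, -1.6]
grip_width: 0.032
grasp_force: 59.7
```

Request:
jog_arm --targets "1 0 0 0.003 0; 1 0 0 0.003 0; 1 0 0 0 0"

```text
time_s: 18.62
eef_pos: [0.652, -0.1885, 0.0709]
orientation: [180.0, 0.0, 162.2]
ft_force: [2.7, -1.1, -2.0]
grip_width: 0.0321
grasp_force: 59.7
```

Request:
jog_arm --targets "1 -0.0005 0 0.002 0; 1 0 0 0.002 0; 1 0 0 0.0015 0; 1 0 0 0 0"

```text
time_s: 19.12
eef_pos: [0.6524, -0.1886, 0.0657]
orientation: [180.0, 0.0, 162.2]
ft_force: [2.8, 0.6, 1.0]
grip_width: 0.0322
grasp_force: 60.0
```

Request:
jog_arm --targets "1 0 0 0.001 0; 1 0 0 0.001 0; 1 0 0 0.001 0; 1 0 0 0 0"

```text
time_s: 19.62
eef_pos: [0.6528, -0.1888, 0.065]
orientation: [180.0, 0.1, 162.2]
ft_force: [0.2, 0.6, 9.3]
grip_width: 0.0322
grasp_force: 61.1
```

Request:
jog_arm --targets "1 0 0 -0.0015 0; 0.4 0 0 0 0; 0.2 0 0 0 0; 0.1 0 0 0 0; 0.1 0 0 0 0; 0.1 0 0 0 0"

```text
time_s: 20.38
eef_pos: [0.6522, -0.1887, 0.064]
orientation: [-180.0, -0.0, 162.2]
ft_force: [0.5, 0.8, 0.4]
grip_width: 0.0764
grasp_force: 0.0
```

Request:
jog_arm --targets "0.1 0 0 -0.02 0; 0.1 0 0 -0.04 0; 0.1 0 0 -0.06 0; 0.1 0.05 0 -0.03 0; 0.1 0.06 0 0 0; 0.1 0.06 0 0 0; 0.1 0.06 0 0 0; 0.1 0 0 0 0"

```text
time_s: 21.38
eef_pos: [0.4305, -0.1173, 0.2166]
orientation: [-180.0, 0.2, 162.2]
ft_force: [0.8, -0.2, -0.2]
grip_width: 0.0769
grasp_force: 0.0
```

Run:
```python
from h import *
S=state();print(S["eef_pos"],S["grip_width"],S["ft_force"])
im={n:capture(n) for n in("scene","top")}
c={}
for n,i in im.items():
    h=cv2.cvtColor(i,cv2.COLOR_RGB2HSV)
    u,v=proj(n,[.6437,-.186,.099]).astype(int)
    m=cv2.inRange(h,(0,0,150),(180,60,255));w=np.zeros_like(m);w[v-9:v+10,u-9:u+10]=255
    k,l,st,ce=cv2.connectedComponentsWithStats(m&w);j=1+np.argmax(st[1:,4]);c[n]=ce[j];print(n,(u,v),ce[j],st[j])
    m=cv2.inRange(h,(3,90,30),(16,255,255));w[:]=0;w[v-10:v+35,u-20:u+20]=255
    ys,xs=np.nonzero(m&w);print([(y,xs[ys==y].min(),xs[ys==y].max()) for y in range(ys.min(),ys.max()+1,3) if (ys==y).any()])
print(tri(c["scene"],c["top"]), onz("top",c["top"],.099),onz("scene",c["scene"],.099))
print("scene proj shoulder",proj("scene",[.6437,-.186,.045]))
```

```text
[ 0.43054502 -0.11727345  0.2166128 ] 0.07694294092811273 [ 0.84342297 -0.20509661 -0.21706386]
scene (np.int64(153), np.int64(156)) [152.08602151 156.77419355] [146 147  13  15  93]
[(159, np.int64(159), np.int64(159)), (162, np.int64(147), np.int64(159)), (165, np.int64(148), np.int64(160)), (168, np.int64(149), np.int64(161)), (171, np.int64(149), np.int64(161)), (174, np.int64(150), np.int64(161))]
top (np.int64(366), np.int64(162)) [366.67132867 160.71328671] [357 153  19  19 286]
[(161, np.int64(360), np.int64(360)), (164, np.int64(358), np.int64(360)), (167, np.int64(358), np.int64(362)), (170, np.int64(361), np.int64(366))]
(array([ 0.64871952, -0.18544491,  0.10172205]), np.float64(0.002358660718379746)) [ 0.65002227 -0.18677917  0.099     ] [ 0.64643506 -0.18694964  0.099     ]
scene proj shoulder [157.09286752 171.74589091]
```

Run:
```python
from h import *
i=capture("scene");
for y in range(142,186,2): print(y,[tuple(int(a) for a in i[y,x]) for x in (148,152,155,158)])
for z in(.045,.095,.099): print(z,proj("scene",[.6437,-.186,z]))
```

```text
142 [(122, 124, 121), (120, 119, 117), (119, 120, 117), (119, 119, 116)]
144 [(119, 120, 117), (121, 122, 120), (119, 120, 119), (121, 121, 119)]
146 [(113, 114, 111), (120, 121, 117), (120, 122, 118), (122, 123, 120)]
148 [(105, 104, 105), (136, 134, 132), (122, 123, 120), (120, 121, 118)]
150 [(106, 106, 105), (170, 162, 163), (120, 120, 119), (120, 123, 120)]
152 [(94, 93, 93), (97, 98, 98), (130, 127, 126), (120, 120, 116)]
154 [(99, 94, 92), (199, 185, 179), (194, 179, 175), (121, 121, 119)]
156 [(192, 179, 173), (192, 180, 173), (191, 177, 171), (169, 156, 150)]
158 [(191, 179, 173), (192, 180, 173), (192, 178, 172), (148, 140, 137)]
160 [(191, 178, 173), (194, 180, 176), (186, 174, 170), (129, 87, 70)]
162 [(99, 77, 69), (134, 117, 111), (112, 83, 72), (91, 63, 53)]
164 [(87, 61, 52), (89, 62, 52), (91, 64, 53), (94, 65, 56)]
166 [(88, 64, 54), (92, 65, 54), (93, 66, 54), (94, 66, 54)]
168 [(90, 73, 67), (92, 66, 53), (93, 65, 53), (95, 65, 55)]
170 [(87, 74, 69), (89, 64, 51), (91, 65, 53), (94, 66, 53)]
172 [(67, 67, 69), (91, 65, 55), (99, 68, 56), (115, 75, 59)]
174 [(69, 69, 69), (90, 65, 55), (87, 62, 51), (85, 62, 52)]
176 [(66, 67, 67), (88, 62, 52), (87, 59, 47), (93, 68, 57)]
178 [(106, 106, 105), (107, 106, 106), (108, 109, 109), (108, 109, 108)]
180 [(74, 73, 72), (106, 105, 105), (106, 104, 105), (105, 103, 104)]
182 [(110, 105, 106), (106, 106, 106), (106, 105, 106), (107, 106, 106)]
184 [(189, 177, 181), (100, 99, 99), (105, 105, 105), (106, 105, 106)]
0.045 [157.09286752 171.74589091]
0.095 [153.49239287 157.52547401]
0.099 [153.19249182 156.3409863 ]
```

The cap is at rows 153–161 and the copper reaches row 177, so it looks home. A light press on the cap with shut fingers will confirm the seating.

Request:
jog_arm --targets "1 -0.0565 0 0 0; 1 -0.0565 0 0 0; 1 -0.0565 0 0 0; 1 -0.0565 0 0 0; 1 0 0 0.04 0; 1 0 0 0.04 0; 1 0 0 0.025 0; 1 0 0 0.005 0; 1 0 0 0 0; 1 0 0 0 0"

```text
time_s: 22.78
eef_pos: [0.6496, -0.1879, 0.1063]
orientation: [-180.0, 0.2, 162.2]
ft_force: [1.0, 0.2, 1.5]
grip_width: 0.0
grasp_force: 0.0
```

Request:
jog_arm --targets "1 0 0 0.003 0; 1 0 0 0.002 0; 1 0 0 0.002 0; 1 0 0 0 0"

```text
time_s: 23.28
eef_pos: [0.6488, -0.1876, 0.0991]
orientation: [-180.0, 0.1, 162.2]
ft_force: [-2.5, 0.5, 6.0]
grip_width: 0.0002
grasp_force: 2.8
```

Request:
jog_arm --targets "1 0 0 0.002 0; 1 0 0 0 0"

```text
time_s: 23.52
eef_pos: [0.6493, -0.1877, 0.0991]
orientation: [-180.0, 0.3, 162.2]
ft_force: [-3.4, 0.9, 11.7]
grip_width: -0.0001
grasp_force: 5.7
```

Request:
jog_arm --targets "1 0 0 -0.02 0; 1 0 0 -0.05 0; 1 0 0 -0.05 0; 1 0.05 0 0 0; 1 0.05 0 0 0; 1 0 0 0 0; 1 0 0 0 0"

```text
time_s: 24.4
eef_pos: [0.5538, -0.157, 0.2162]
orientation: [-180.0, 0.1, 162.2]
ft_force: [-0.7, 0.4, 0.0]
grip_width: -0.0001
grasp_force: 0.0
```

Run:
```python
from h import *
i=capture("scene")
print([tuple(int(a) for a in i[y,153]) for y in (151,153,156,160,163,170,176,178)])
print([tuple(int(a) for a in i[v,u]) for u,v in((249,215),(323,242))])
r=finish_job();print(r)
```

```text
[(105, 102, 102), (83, 80, 80), (108, 103, 99), (110, 104, 101), (93, 67, 55), (91, 63, 51), (88, 63, 54), (68, 67, 69)]
[(130, 85, 64), (120, 79, 62)]
the job is handed in; nothing more can be done
None
```

The middle-lane reducer (the 18 mm one) is standing spigot down, fully home, in the 18 mm hole and let go of, with its cap felt at 99 mm as expected; the other two still lie in the rack, and I handed the job in at about 24.5 s.

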